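# Pack the cobbler's kit box and hold its lid ready above it

### The arm

A 6-joint arm with a two-finger parallel gripper is mounted at the origin on the work surface. World frame = base frame: x ahead of the robot, y to its left, z up, the work surface at z = 0. Lengths are in m, angles in rad, forces in N, time in s.
With the tool pointing down it reaches from about 0.35 to 0.875 m from the base axis. Payload 4.2 kg.
Tool frame: the origin (TCP) lies midway between the tips of the shut fingers; the grasp point (between the pads) lies 19 mm behind it (grip_point_offset is the distance from the TCP to the grasp point, in m); z points along the fingers, y is the line along which they close (so a half turn about z gives the same grasp; the last joint's range is limited). The gripper opens to 85 mm and grips with 20 to 120 N. Pads are 22 mm wide; open, the fingers measure 114 mm over their backs; the gripper's body (76 mm by 85 mm) begins 54 mm behind the grasp point. The pads swing forward as they close: fully open they stand 13 mm farther back than shut.
Start: joints at [1.395, 0.385, 0.008, 0, -1.194, -0.259], TCP at [0.263, 0.567, 0.231] pointing down, gripper open.
Joint ranges: [-3.14, 3.14], [-1.21, 2.06], [-1.07, 1.41], [-3.16, 2.05], [-2.99, -0.16], [-3.1, 3.1]. Speed limits (rad/s): [2.79, 2.79, 3.14, 3.14, 3.14, 3.14].

### API

Orientations are given as [roll, pitch, yaw] about the fixed x, y, z axes, in that order (R = Rz(yaw) Ry(pitch) Rx(roll)).
In Python, from rig import get_obs, camera, job_done, grip_point_offset gives the robot as it stands.
- The arm moves only by the tool drive_tool, never from a script. Its argument "steps" is a list of rows, each a list of 2 entries, a list of its own where there are three numbers: the shift along the world's x, y, z as a fraction of full scale, then the turn about the world's z as a fraction of full scale. In form: [[[tx, ty, tz], spin], ...]. A call has 1 to 20 rows; each row is the pose to reach, as a shift and turn from the pose commanded when the call began, turning the shorter way round; what a row does not reach only later rows make up. Full scale, the value 1, is 0.1 m for a shift and 180 degrees for a turn. A row lasts 1/12 s, in which the tool goes at most 41.7 mm and 7.16 degrees, less where a joint would pass 70% of its speed; a pose out of reach is approached as far as the arm can. A call with a number of a shift or a turn outside -1 to 1 is refused whole. A call with a gripper value outside its range is refused whole. "jaw" is the opening, from 0 (shut) to 1 (fully open), set as the call begins (left out, the last holds). The fingers move at their own pace and stop on an object; "squeeze" is the grip in N (left out, the last holds). Time passes only in rows, so rows that repeat a pose let the fingers close. It gives the time, the measured TCP pose, the force, the opening and the grip force at its end, in the units of the state.
- get_obs(): the state, without advancing time (a new reading comes with each control period).
- camera(name): name is "scene" or "top" or "wrist"; returns a dict with "frame" (400x640x3 uint8, red, green, blue), "intrinsics" (3x3 intrinsics, pixels), "world_to_cam" (4x4, takes a point from world to camera coordinates); the wrist camera has in their place "T_tool_cam" (4x4, takes a point from camera to tool coordinates, whose origin is the TCP and whose axes are the flange's). Camera axes: x right, y up, looking along -z (the intrinsics and any distortion apply to the point x, -y, -z); pixel columns grow to the right and rows downward; lengths in m; the calibration is good to about 2 mm. A picture is of the moment at which its call begins: read the wrist's pose just before it. There is no depth.
- job_done(): hands the job in; it is judged then, once.
The state is a dict: "time_s": time; "qpos": joint angles; "joint_vel": joint speeds; "joint_efforts": joint torques, N m; "position": TCP position; "orientation": TCP orientation; "wrist_force": force on the tool from outside, world axes, zero at the start; "ft_torque": the same for the moment, N m; "grip_width": opening from 0.0 (shut) to 1.0 (fully open); "grip_force": force on a finger pad.
Only numpy, scipy, OpenCV 4.12 (cv2) and the standard library are available. Lean on these libraries where they do the work, as an engineer would, in place of code of your own. Each camera call takes 0.05 s, during which the arm holds its last target. There are 200 camera calls.

### The job

Pack the repair kit on the shoemaker's bench: put the heel block, the round wax tin and the square steel stamp into the open wooden box, with nothing sticking out above its rim. Then pick up the box's lid by its handle, carry it over the rack of awls and stop with it hovering level about a finger's breadth (15 mm) above the box, centred and square with the rim and touching neither the box nor what is in it; finish while still holding it there. Never touch the rack with anything, never let the lid touch the box, and leave the shoe last, the glue jar and the hammer where they are.

Things in the scene. Friction and masses are not known exactly. Their poses are not given: they have to be found in the camera images.
- kit_box: Open wooden box fixed to the bench, 220 (its x) x 150 (its y) x 70 mm high, walls and floor 8 mm thick, clear inside 204 x 134 mm. Origin at the centre of its underside, on the bench; z up. It may stand to the left or to the right of the rack, and the lid on the other side.
- box_mouth (a point): Centre of the box's mouth, level with its rim, 70 mm above the bench; axes as the box.
- lid_handle (a point): Grip point of the lid's handle. The lid is a loose flat wooden board, 220 (x) x 150 (y) x 10 mm, about 0.3 kg, lying flat on the bench with its handle up. The handle is an upright wooden bar in the middle of the top, 100 mm long along x, 22 mm wide in y, standing 34 mm above the board (top 44 mm above the lid's underside). This point is on the lid's centre line, 32 mm above its underside. z up; either way round fits the box.
- lid_under (a point): Centre of the lid's underside, 32 mm below lid_handle; axes as the lid.
- heel_centre (a point): Grip point of the loose heel block of stacked brown leather layers, 32 mm tall, D-shaped from above: 61 mm long along x, 50 mm wide in y, flat end at -x, rounded end at +x, parallel flat sides for 36 mm from the flat end. This point is half-way up (16 mm), 28 mm from the flat end; z up. About 0.09 kg.
- tin_centre (a point): Centre (half-way up, 12 mm) of the loose closed round metal wax tin, 52 mm in diameter, 24 mm tall, lying flat; z up. About 0.08 kg.
- stamp_centre (a point): Centre (half-way up, 8 mm) of the loose leather stamp, a steel bar 16 mm square and 100 mm long along x, lying flat; its last 18 mm at +x widen to 26 mm in y. z up. About 0.18 kg.
- rack: Wooden rack with six upright awl handles, fixed to the bench between the box and the lid: 280 mm long along its x, 34 mm deep in y, its block 45 mm high and the handle tops 125 mm above the bench. Origin at the centre of its underside; z up.
- shoe_last: Bystander: wooden shoe last, about 240 x 80 x 90 mm, loose, at the far side of the bench. Origin under its middle.
- glue_jar: Bystander: closed glue jar, 60 mm in diameter, 75 mm tall, loose, at the far side. Origin at the centre of its underside.
- hammer: Bystander: hammer 260 mm long, loose, lying at the far side. Its x runs from handle to head.
Not all that is in view belongs to the job. There is more than one size of the part that bears heel_centre; the job needs the largest. There is more than one size of the part that bears stamp_centre; the job needs the larger.

How it is judged:
On the way, in this order (a step that is already met when the one before it is completed fails the run):
1. heel block, wax tin and stamp lie in the box, let go, nothing sticking out above the rim (x of heel_centre in the frame of kit_box between -0.102 and 0.102 m and y of heel_centre in the frame of kit_box between -0.067 and 0.067 m and z of heel_centre in the frame of kit_box between 0.008 and 0.052 m and x of tin_centre in the frame of kit_box between -0.102 and 0.102 m and y of tin_centre in the frame of kit_box between -0.067 and 0.067 m and z of tin_centre in the frame of kit_box between 0.008 and 0.056 m and x of stamp_centre in the frame of kit_box between -0.102 and 0.102 m and y of stamp_centre in the frame of kit_box between -0.067 and 0.067 m and z of stamp_centre in the frame of kit_box between 0.008 and 0.044 m and contact force between each of heel, tin, stamp and the fingers below 0.1 N and linear speed of each of heel, tin, stamp below 0.05 m/s), for 0.2 s.
2. the lid is carried over the rack of awls (y of lid_under in the frame of rack between -0.07 and 0.07 m and x of lid_under in the frame of rack between -0.17 and 0.17 m and height (world z) of lid_under above 0.125 m), for 0.02 s.
At the end, for the whole second after the job is handed in: The three things lie released in the box, centres under 52 (heel), 56 (tin), 44 mm (stamp) above the bench; the lid is held still by the fingers, 3 to 30 mm above the rim, centred within 12 mm, square within 0.12 rad, level within 0.1 rad, touching neither box, contents nor rack (all of step 1 and z of lid_under in the frame of kit_box between 0.073 and 0.1 m and horizontal distance between lid_under and box_mouth below 0.012 m and angle between the x axis of lid_under and the x axis of kit_box, either way round below 0.12 rad and angle between lid_under's own z axis and vertical below 0.1 rad and linear speed of lid below 0.02 m/s and angular speed of lid below 0.15 rad/s and contact force between lid and the fingers above 1 N and contact force between lid and kit_box below 0.05 N and contact force between lid and rack below 0.05 N and contact force between lid and heel below 0.05 N and contact force between lid and tin below 0.05 N and contact force between lid and stamp below 0.05 N); the arm keeps its last pose, push and grip.
It fails at once if the rack is touched (contact force between rack and anything else above 0.5 N).
It fails at once if the lid touches the box (contact force between lid and kit_box above 0.5 N).
It fails at once if a bystander is moved more than 20 mm (distance of any of shoe_last, glue_jar, hammer from where it was at the start of the episode above 0.02 m).
It also fails if it takes over 67 s, if anything falls off the work surface, if the arm or the gripper's body presses on something with over 40 N, if the wrist force passes 120 N, or if a joint passes its speed limit or range.

## Working session

There is one attempt and no reset: what is moved stays moved. The work goes in short steps, Python scripts to look and compute and a tool call to move; the robot and the scene stay as the last step left them, time stands still between calls to the robot, and variables do not carry over. Pictures are saved under pics/ and viewed, at most 10 in all, crops included, and the job is handed in when it is done.

Besides the shell and the picture viewer there is one more tool, called after ">>>" by a JSON object that holds its "op" and its "data". drive_tool: Moves the arm, as the interface text tells. Shift numbers are shares of 0.1 m and turn numbers shares of 180 degrees, none past 1 either way. Its arguments: {"type":"object","properties":{"steps":{"type":"array"},"jaw":{"type":"number"},"squeeze":{"type":"number"}},"required":["steps"]}

```bash
mkdir -p pics; ls; python3 - <<'E'
from rig import *
import cv2,numpy as np
o=get_obs();print({k:np.round(v,3).tolist() for k,v in o.items()},grip_point_offset)
for n in("top","scene"):
    c=camera(n);cv2.imwrite(f"pics/{n}0.png",c["frame"][...,::-1]);np.savez(f"{n}.npz",**c)
    print(c.keys(),c["intrinsics"].tolist(),np.round(c["world_to_cam"],4).tolist())
E
```

```text
pics
{'time_s': 0.0, 'qpos': [1.395, 0.386, 0.007, -0.001, -1.194, -0.259], 'joint_vel': [0.001, -0.0, 0.002, -0.002, -0.002, -0.001], 'joint_efforts': [0.001, -39.229, 18.84, 4.186, -0.005, 0.0], 'position': [0.263, 0.566, 0.23], 'orientation': [3.139, -0.0, -0.435], 'wrist_force': [-0.289, -0.242, -0.319], 'ft_torque': [-0.001, -0.02, -0.015], 'grip_force': 0.0, 'grip_width': 0.999} 0.0187
dict_keys(['frame', 'intrinsics', 'world_to_cam']) [[361.5846056910363, 0.0, 319.1877748145967], [0.0, 361.5846056910363, 196.81513566018447], [0.0, 0.0, 1.0]] [[0.0257, -0.9996, 0.0115, -0.0117], [0.9988, 0.0262, 0.0419, -0.5584], [-0.0421, 0.0104, 0.9991, -0.7476], [0.0, 0.0, 0.0, 1.0]]
dict_keys(['frame', 'intrinsics', 'world_to_cam']) [[508.928028612309, 0.0, 317.4597774789341], [0.0, 508.928028612309, 203.46452425633592], [0.0, 0.0, 1.0]] [[0.579, 0.8151, -0.0189, -0.3558], [-0.4592, 0.3451, 0.8185, 0.2049], [0.6737, -0.4653, 0.5741, -1.728], [0.0, 0.0, 0.0, 1.0]]
```

View pics/top0.png

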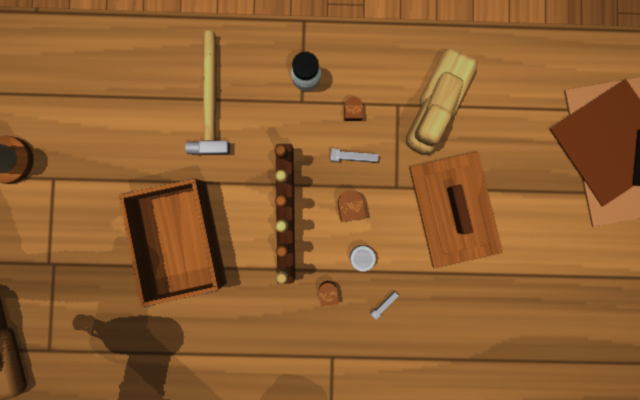

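View pics/scene0.png

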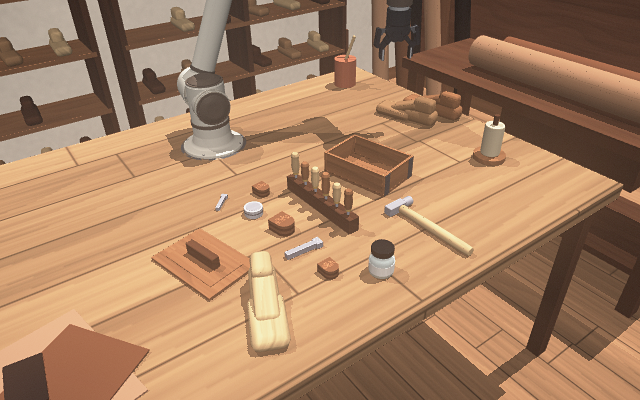

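```bash
cat > h.py <<'E'
import numpy as np,cv2
def px2w(u,v,z,name="top"):
    c=np.load(name+".npz");K=c["intrinsics"];T=c["world_to_cam"]
    p=np.linalg.inv(K)@[u,v,1];d=T[:3,:3].T@(p*[1,-1,-1]);o=-T[:3,:3].T@T[:3,3]
    return (o+d*(z-o[2])/d[2])
def w2px(P,name="top"):
    c=np.load(name+".npz");T=c["world_to_cam"];q=(T[:3,:3]@P+T[:3,3])*[1,-1,-1];q=c["intrinsics"]@q;return q[:2]/q[2]
E
python3 - <<'E'
import cv2
im=cv2.imread("pics/top0.png")
cv2.imwrite("pics/c1.png",cv2.resize(im[95:320,310:410],None,fx=4,fy=4,interpolation=cv2.INTER_CUBIC)[:,:][0:900])
a=cv2.resize(im[140:320,315:405],None,fx=3.3,fy=3.3,interpolation=cv2.INTER_CUBIC)
b=cv2.resize(im[90:180,310:400],(297,297),interpolation=cv2.INTER_CUBIC)
c=cv2.resize(im[170:310,115:225],(440,560),interpolation=cv2.INTER_CUBIC)
import numpy as np
can=np.zeros((600,760,3),np.uint8);can[:594,:297]=a[:594,:297];can[:560,310:750]=c
cv2.imwrite("pics/c2.png",can)
E
```

```text
(no output)
```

View pics/c2.png

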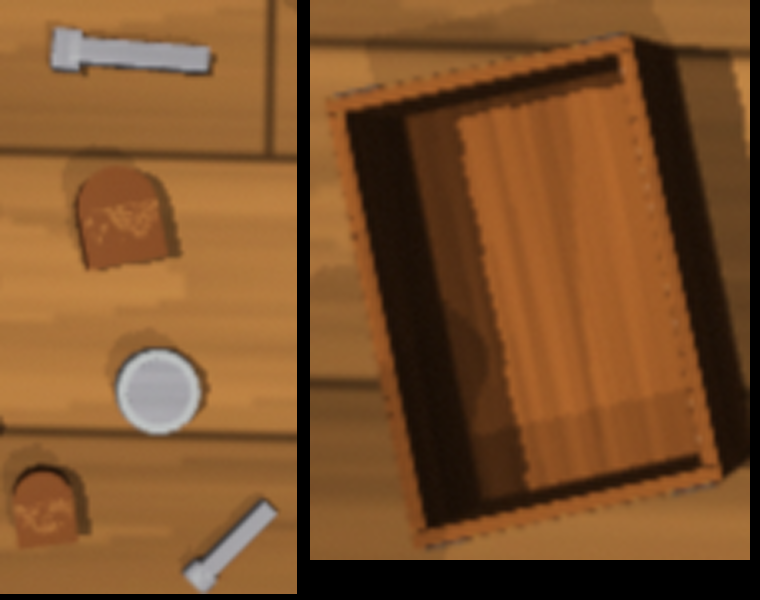

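```bash
python3 - <<'E'
from h import *
A=lambda x,y:(315+x/3.3,140+y/3.3)
B=lambda x,y:(115+(x-310)/4,170+y/4)
deg=lambda d:round(np.degrees(np.arctan2(d[1],d[0])),1)
W=lambda p,z:px2w(*p,z)
c=[W(B(*p),.07) for p in[(330,102),(635,38),(720,480),(422,540)]]
m=sum(c)/4;print("box",m.round(4),[round(np.linalg.norm(c[i]-c[i-1]),3) for i in range(4)],deg(c[1]-c[2]+c[0]-c[3]))
f=[W(A(*p),.03) for p in[(87,268),(168,257)]];ap=W(A(115,166),.03);fm=(f[0]+f[1])/2
d=ap-fm;print("heel len",np.linalg.norm(d),"w",np.linalg.norm(f[0]-f[1]),deg(d),deg(f[0]-f[1])); print((fm+d/np.linalg.norm(d)*.028).round(4))
print("tin",W(A(159,391),.024).round(4))
l=(W(A(211,48),.016)+W(A(209,74),.016))/2; h=(W(A(53,27),.016)+W(A(51,70),.016))/2
print("stamp",((l+h)/2).round(4),np.linalg.norm(l-h),deg(h-l))
# lid and rack by full-image pixels
L=[W(p,.01) for p in[(410,166),(479,152),(502,251),(434,268)]]
print("lid",(sum(L)/4).round(4),[round(np.linalg.norm(L[i]-L[i-1]),3) for i in range(4)],deg(L[1]-L[2]+L[0]-L[3]))
R=[W(p,.045) for p in[(283,144),(283,283)]];print("rack",R[0].round(3),R[1].round(3))
im=cv2.imread("pics/top0.png")
cv2.imwrite("pics/c3.png",cv2.resize(im[130:300,260:515],None,fx=3.1,fy=3.1,interpolation=cv2.INTER_CUBIC))
E
```

```text
box [0.4614 0.289  0.07  ] [np.float64(0.214), np.float64(0.149), np.float64(0.216), np.float64(0.144)] 13.8
heel len 0.0604126429440625 w 0.05077694689849968 8.7 99.2
[ 0.5407 -0.0645  0.03  ]
tin [ 0.4336 -0.0907  0.024 ]
stamp [ 0.6448 -0.0696  0.016 ] 0.10096863948534979 87.0
lid [ 0.5405 -0.2872  0.01  ] [np.float64(0.22), np.float64(0.151), np.float64(0.214), np.float64(0.148)] 13.8
rack [0.662 0.079 0.045] [0.384 0.071 0.045]
```

View pics/c3.png

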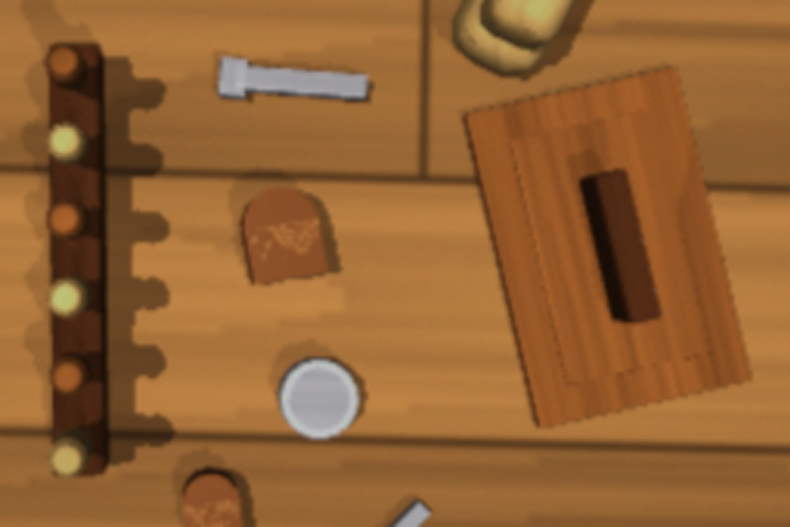

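Heels are at (354,109), (351,207) and (328,293). The one at (351,207) measures 60×51 mm, so it is the largest and the one wanted. Stamps are at (355,156) and (385,305). The first is 101 mm long, so it is the larger. The tin is at (363,258), the box at left (171,243) and the lid at right (456,210). The crops confirm all of this.

I'll start by moving above the stamp.

>>> {"op": "drive_tool", "data": {"steps": [[[0.55,-0.91,0],-0.095],[[0.55,-0.91,0],-0.095],[[0.55,-0.91,0],-0.095],[[0.55,-0.91,0],-0.095]], "jaw": 0.55, "squeeze": 50}}

```text
time_s: 0.43
position: [0.3196, 0.4719, 0.2312]
orientation: [3.139, -0.001, -0.739]
wrist_force: [-0.2, 0.4, 0.6]
grip_width: 0.551
grip_force: 0.0
```

>>> {"op": "drive_tool", "data": {"steps": [[[0.55,-0.91,0],-0.095],[[0.55,-0.91,0],-0.095],[[0.55,-0.91,0],-0.095],[[0.55,-0.91,0],-0.095]]}}

```text
time_s: 0.77
position: [0.3743, 0.3814, 0.2312]
orientation: [3.14, -0.001, -1.037]
wrist_force: [-0.3, 0.4, 0.2]
grip_width: 0.55
grip_force: 0.0
```

>>> {"op": "drive_tool", "data": {"steps": [[[0.55,-0.91,0],-0.095],[[0.55,-0.91,0],-0.095],[[0.55,-0.91,0],-0.095],[[0.55,-0.91,0],-0.095]]}}

```text
time_s: 1.1
position: [0.4293, 0.2912, 0.231]
orientation: [3.141, -0.001, -1.335]
wrist_force: [-0.4, 0.3, 0.6]
grip_width: 0.552
grip_force: 0.0
```

>>> {"op": "drive_tool", "data": {"steps": [[[0.55,-0.91,0],-0.095],[[0.55,-0.91,0],-0.095],[[0.55,-0.91,0],-0.095],[[0.55,-0.91,0],-0.095]]}}

```text
time_s: 1.43
position: [0.4845, 0.2008, 0.2309]
orientation: [3.141, -0.001, -1.633]
wrist_force: [-0.7, -0.2, -0.4]
grip_width: 0.55
grip_force: 0.0
```

>>> {"op": "drive_tool", "data": {"steps": [[[0.55,-0.91,0],0],[[0.55,-0.91,0],0],[[0.55,-0.91,0],0],[[0.55,-0.91,0],0]]}}

```text
time_s: 1.77
position: [0.5398, 0.1102, 0.2307]
orientation: [3.141, -0.001, -1.631]
wrist_force: [-0.3, 0.1, 0.2]
grip_width: 0.552
grip_force: 0.0
```

>>> {"op": "drive_tool", "data": {"steps": [[[0.55,-0.91,0],0],[[0.55,-0.91,0],0],[[0.55,-0.91,0],0],[[0.55,-0.91,0],0]]}}

```text
time_s: 2.1
position: [0.595, 0.0193, 0.2304]
orientation: [3.141, -0.001, -1.63]
wrist_force: [0.6, 0.7, -0.1]
grip_width: 0.549
grip_force: 0.0
```

>>> {"op": "drive_tool", "data": {"steps": [[[0.52,-0.91,0],0],[[0.52,-0.91,0],0],[[0.52,-0.91,0],0],[[0.52,-0.91,0],0]]}}

```text
time_s: 2.43
position: [0.6468, -0.0716, 0.23]
orientation: [3.141, -0.001, -1.63]
wrist_force: [-0.3, 0.5, -0.6]
grip_width: 0.55
grip_force: 0.0
```

```bash
cat >> h.py <<'E'
def wrist(fn):
    from rig import get_obs,camera
    from scipy.spatial.transform import Rotation as Rn
    o=get_obs();c=camera("wrist");T=np.eye(4);T[:3,:3]=Rn.from_euler("xyz",o["orientation"]).as_matrix();T[:3,3]=o["position"]
    np.savez("wrist.npz",frame=c["frame"],intrinsics=c["intrinsics"],world_to_cam=np.linalg.inv(T@c["T_tool_cam"]))
    im=np.ascontiguousarray(c["frame"][...,::-1]);return im
def mark(im,pts,fn):
    for p in pts:
        q=w2px(np.array(p),"wrist");print(p,q.round(1));cv2.drawMarker(im,tuple(int(round(x)) for x in q),(0,0,255),cv2.MARKER_CROSS,12,1)
    cv2.imwrite("pics/"+fn,im)
E
python3 - <<'E'
from h import *
mark(wrist(0),[(.6448,-.0696,.016),(.5407,-.0645,.032),(.4336,-.0907,.024)],"w1.png")
E
```

```text
(0.6448, -0.0696, 0.016) [317.3 170.5]
(0.5407, -0.0645, 0.032) [404.4 172.5]
(0.4336, -0.0907, 0.024) [493.4 144.3]
```

View pics/w1.png

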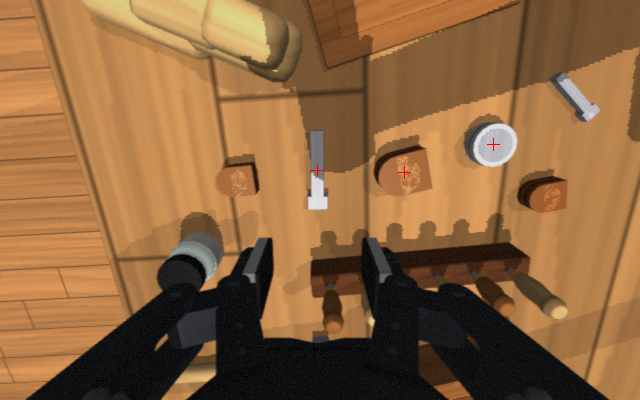

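The estimates match the wrist view: the marks sit on the stamp (317,170), heel (404,172) and tin (493,144). Descending to grip the stamp.

>>> {"op": "drive_tool", "data": {"steps": [[[-0.02,0.02,-1],0],[[-0.02,0.02,-1],0],[[-0.02,0.02,-1],0],[[-0.02,0.02,-1],0]]}}

```text
time_s: 2.82
position: [0.6392, -0.0657, 0.1257]
orientation: [3.13, -0.0, -1.627]
wrist_force: [-0.6, 1.2, -0.9]
grip_width: 0.556
grip_force: 0.0
```

>>> {"op": "drive_tool", "data": {"steps": [[[0,0,-0.4],0],[[0,0,-0.7],0],[[0,0,-0.9],0],[[0,0,-1],0],[[0,0,-1],0]]}}

```text
time_s: 3.23
position: [0.6427, -0.0668, 0.0304]
orientation: [3.139, -0.0, -1.627]
wrist_force: [-0.8, -0.2, 0.3]
grip_width: 0.551
grip_force: 0.0
```

>>> {"op": "drive_tool", "data": {"steps": [[[0,0,-0.15],0],[[0,0,-0.26],0],[[0,0,-0.26],0],[[0,0,-0.26],0]]}}

```text
time_s: 3.57
position: [0.6437, -0.0679, 0.0062]
orientation: [-3.141, -0.0, -1.628]
wrist_force: [-0.1, -0.1, -0.3]
grip_width: 0.55
grip_force: 0.0
```

>>> {"op": "drive_tool", "data": {"steps": [[[0,0,0],0],[[0,0,0],0],[[0,0,0],0],[[0,0,0],0],[[0,0,0],0],[[0,0,0],0],[[0,0,0],0],[[0,0,0],0]], "jaw": 0, "squeeze": 60}}

```text
time_s: 4.23
position: [0.6446, -0.0681, 0.0069]
orientation: [-3.138, 0.0, -1.628]
wrist_force: [-0.1, 0.5, 5.0]
grip_width: 0.159
grip_force: 60.9
```

>>> {"op": "drive_tool", "data": {"steps": [[[0,0,0.3],0],[[0,0,0.6],0],[[0,0,0.9],0],[[0,0,1],0],[[0,0,1],0]]}}

```text
time_s: 4.65
position: [0.6446, -0.0681, 0.1081]
orientation: [-3.136, 0.001, -1.629]
wrist_force: [0.6, -0.0, -2.2]
grip_width: 0.163
grip_force: 60.1
```

>>> {"op": "drive_tool", "data": {"steps": [[[0,0,0.4],0],[[0,0,0.8],0],[[0,0,1],0],[[0,0,1],0]]}}

```text
time_s: 4.98
position: [0.6452, -0.0682, 0.2091]
orientation: [-3.134, 0.0, -1.628]
wrist_force: [0.8, 0.1, -1.4]
grip_width: 0.159
grip_force: 60.1
```

>>> {"op": "drive_tool", "data": {"steps": [[[-0.2,0.4,0],0.03],[[-0.45,0.9,0],0.06],[[-0.45,0.9,0],0.095],[[-0.45,0.9,0],0.095]]}}

```text
time_s: 5.32
position: [0.5948, 0.0246, 0.2018]
orientation: [3.135, 0.002, -1.324]
wrist_force: [-0.2, 0.1, -1.5]
grip_width: 0.159
grip_force: 60.0
```

>>> {"op": "drive_tool", "data": {"steps": [[[-0.45,0.9,0],0],[[-0.45,0.9,0],0],[[-0.45,0.9,0],0],[[-0.45,0.9,0],0]]}}

```text
time_s: 5.65
position: [0.5505, 0.114, 0.2024]
orientation: [3.136, 0.0, -1.328]
wrist_force: [0.7, -0.1, -1.4]
grip_width: 0.163
grip_force: 60.0
```

>>> {"op": "drive_tool", "data": {"steps": [[[-0.45,0.9,0],0],[[-0.45,0.9,0],0],[[-0.45,0.9,0],0],[[-0.45,0.9,0],0]]}}

```text
time_s: 5.98
position: [0.5064, 0.2035, 0.2029]
orientation: [3.137, -0.001, -1.328]
wrist_force: [0.4, 0.1, -2.1]
grip_width: 0.166
grip_force: 60.0
```

>>> {"op": "drive_tool", "data": {"steps": [[[-0.25,0.4,0],0],[[-0.48,0.87,0],0],[[-0.48,0.87,0],0],[[-0.48,0.87,0],0],[[-0.48,0.87,0],0],[[-0.48,0.87,0],0]]}}

```text
time_s: 6.48
position: [0.4603, 0.2875, 0.2039]
orientation: [3.139, -0.002, -1.332]
wrist_force: [1.2, -0.0, -2.2]
grip_width: 0.166
grip_force: 60.0
```

>>> {"op": "drive_tool", "data": {"steps": [[[0.01,0.01,-0.4],0],[[0.01,0.01,-0.7],0],[[0.01,0.01,-0.95],0],[[0.01,0.01,-0.95],0]]}}

```text
time_s: 6.82
position: [0.4587, 0.2853, 0.1045]
orientation: [3.13, -0.006, -1.334]
wrist_force: [0.0, 0.7, -3.5]
grip_width: 0.162
grip_force: 60.0
```

>>> {"op": "drive_tool", "data": {"steps": [[[0,0,-0.3],0],[[0,0,-0.6],0],[[0,0,-0.8],0],[[0,0,-0.91],0],[[0,0,-0.91],0],[[0,0,-0.91],0]]}}

```text
time_s: 7.32
position: [0.4624, 0.2896, 0.02]
orientation: [-3.141, -0.0, -1.331]
wrist_force: [0.0, -0.5, -1.5]
grip_width: 0.164
grip_force: 60.0
```

>>> {"op": "drive_tool", "data": {"steps": [[[0,0,0],0],[[0,0,0],0],[[0,0,0],0],[[0,0,0],0]], "jaw": 0.35}}

```text
time_s: 7.65
position: [0.4619, 0.2904, 0.0206]
orientation: [-3.139, 0.001, -1.33]
wrist_force: [0.5, 0.2, 0.2]
grip_width: 0.35
grip_force: 0.0
```

>>> {"op": "drive_tool", "data": {"steps": [[[0,0,0.3],0],[[0,0,0.6],0],[[0,0,0.9],0],[[0,0,0.9],0]]}}

```text
time_s: 7.98
position: [0.4645, 0.2928, 0.1162]
orientation: [-3.13, 0.006, -1.328]
wrist_force: [0.9, 0.3, -0.6]
grip_width: 0.35
grip_force: 0.0
```

>>> {"op": "drive_tool", "data": {"steps": [[[0,0,0.4],0],[[0,0,0.8],0],[[0,0,0.95],0],[[0,0,0.95],0]]}}

```text
time_s: 8.32
position: [0.4634, 0.2917, 0.2101]
orientation: [-3.131, 0.006, -1.329]
wrist_force: [-0.4, -0.1, -0.5]
grip_width: 0.349
grip_force: 0.0
```

>>> {"op": "drive_tool", "data": {"steps": [[[0.2,-0.88,0],0.118],[[0.2,-0.88,0],0.118],[[0.2,-0.88,0],0.118],[[0.2,-0.88,0],0.118]]}}

```text
time_s: 8.65
position: [0.4808, 0.1992, 0.2039]
orientation: [3.14, 0.0, -0.96]
wrist_force: [0.1, -0.7, -0.5]
grip_width: 0.348
grip_force: 0.0
```

>>> {"op": "drive_tool", "data": {"steps": [[[0.2,-0.88,0],0.118],[[0.2,-0.88,0],0.118],[[0.2,-0.88,0],0.118],[[0.2,-0.88,0],0.118]]}}

```text
time_s: 8.98
position: [0.5011, 0.112, 0.2038]
orientation: [3.141, 0.001, -0.59]
wrist_force: [-0.2, 1.0, 0.2]
grip_width: 0.351
grip_force: 0.0
```

>>> {"op": "drive_tool", "data": {"steps": [[[0.2,-0.88,0],0.118],[[0.2,-0.88,0],0.118],[[0.2,-0.88,0],0.118],[[0.2,-0.88,0],0.118]]}}

```text
time_s: 9.32
position: [0.5215, 0.0245, 0.2038]
orientation: [3.141, 0.001, -0.22]
wrist_force: [0.5, 0.4, -0.8]
grip_width: 0.35
grip_force: 0.0
```

>>> {"op": "drive_tool", "data": {"steps": [[[0.2,-0.9,0],0.118],[[0.2,-0.9,0],0.118],[[0.2,-0.9,0],0.118],[[0.2,-0.9,0],0.118],[[0.2,-0.9,0],0.118],[[0.2,-0.9,0],0.118]], "jaw": 0.95}}

```text
time_s: 9.82
position: [0.5412, -0.0627, 0.204]
orientation: [-3.141, 0.0, 0.15]
wrist_force: [-0.3, -0.6, 0.4]
grip_width: 0.953
grip_force: 0.0
```

>>> {"op": "drive_tool", "data": {"steps": [[[0,-0.02,-0.4],0],[[0,-0.02,-0.8],0],[[0,-0.02,-1],0],[[0,-0.02,-1],0]]}}

```text
time_s: 10.15
position: [0.5375, -0.0648, 0.0995]
orientation: [-3.141, 0.011, 0.151]
wrist_force: [-0.4, -0.1, -0.2]
grip_width: 0.95
grip_force: 0.0
```

>>> {"op": "drive_tool", "data": {"steps": [[[0,0,-0.3],0],[[0,0,-0.6],0],[[0,0,-0.8],0],[[0,0,-1],0],[[0,0,-1],0],[[0,0,-1],0]]}}

```text
time_s: 10.65
position: [0.542, -0.0652, 0.0051]
orientation: [3.141, -0.0, 0.154]
wrist_force: [-0.3, -0.5, 0.4]
grip_width: 0.946
grip_force: 0.0
```

>>> {"op": "drive_tool", "data": {"steps": [[[0,0,0],0],[[0,0,0],0],[[0,0,0],0],[[0,0,0],0],[[0,0,0],0],[[0,0,0],0],[[0,0,0],0],[[0,0,0],0]], "jaw": 0, "squeeze": 40}}

```text
time_s: 11.32
position: [0.5429, -0.0657, 0.0065]
orientation: [3.141, -0.004, 0.153]
wrist_force: [-1.6, 2.1, 6.9]
grip_width: 0.575
grip_force: 42.3
```

>>> {"op": "drive_tool", "data": {"steps": [[[0,0,0.3],0],[[0,0,0.6],0],[[0,0,0.9],0],[[0,0,1],0],[[0,0,1],0]]}}

```text
time_s: 11.73
position: [0.5434, -0.066, 0.1082]
orientation: [3.141, -0.008, 0.153]
wrist_force: [0.6, -0.7, 0.0]
grip_width: 0.577
grip_force: 41.9
```

>>> {"op": "drive_tool", "data": {"steps": [[[0,0,0.3],0],[[0,0,0.6],0],[[0,0,0.9],0],[[0,0,1],0],[[0,0,1],0]]}}

```text
time_s: 12.15
position: [0.5423, -0.066, 0.2061]
orientation: [-3.142, -0.005, 0.153]
wrist_force: [0.1, 0.1, -1.2]
grip_width: 0.58
grip_force: 41.9
```

>>> {"op": "drive_tool", "data": {"steps": [[[-0.2,0.4,0],0.028],[[-0.35,0.85,0],0.028],[[-0.35,0.85,0],0.028],[[-0.35,0.85,0],0.028]]}}

```text
time_s: 12.48
position: [0.5041, 0.0205, 0.2018]
orientation: [-3.141, 0.005, 0.244]
wrist_force: [0.2, -0.3, -0.2]
grip_width: 0.573
grip_force: 42.1
```

>>> {"op": "drive_tool", "data": {"steps": [[[-0.35,0.85,0],0],[[-0.35,0.85,0],0],[[-0.35,0.85,0],0],[[-0.35,0.85,0],0]]}}

```text
time_s: 12.82
position: [0.47, 0.1049, 0.2026]
orientation: [3.141, 0.003, 0.243]
wrist_force: [-0.8, -0.1, -1.0]
grip_width: 0.58
grip_force: 42.2
```

>>> {"op": "drive_tool", "data": {"steps": [[[-0.35,0.85,0],0],[[-0.35,0.85,0],0],[[-0.35,0.85,0],0],[[-0.35,0.85,0],0]]}}

```text
time_s: 13.15
position: [0.4359, 0.1896, 0.2032]
orientation: [3.141, 0.002, 0.243]
wrist_force: [-0.6, -0.6, -0.9]
grip_width: 0.577
grip_force: 42.2
```

>>> {"op": "drive_tool", "data": {"steps": [[[-0.2,0.4,0],0],[[-0.36,0.85,0],0],[[-0.36,0.85,0],0],[[-0.36,0.85,0],0],[[-0.36,0.85,0],0],[[-0.36,0.85,0],0]]}}

```text
time_s: 13.65
position: [0.4007, 0.2722, 0.2036]
orientation: [3.14, 0.001, 0.239]
wrist_force: [0.2, -0.6, -0.1]
grip_width: 0.577
grip_force: 42.3
```

```bash
python3 - <<'E'
from h import *
B=lambda x,y,z:(.4614+.971*x-.2385*y,.289+.2385*x+.971*y,z)
mark(wrist(0),[B(-.11,-.075,.07),B(-.11,.075,.07),B(.11,.075,.07),B(.11,-.075,.07),B(0,0,.024)],"w2.png")
E
```

```text
(0.37247749999999996, 0.18993999999999997, 0.07) [387.5 227.6]
(0.33670249999999996, 0.33558999999999994, 0.07) [241.9 227.8]
(0.5503225, 0.38805999999999996, 0.07) [220.8 -23.6]
(0.5860974999999999, 0.24241, 0.07) [406.6 -23.8]
(0.4614, 0.289, 0.024) [314.6 115.5]
```

View pics/w2.png

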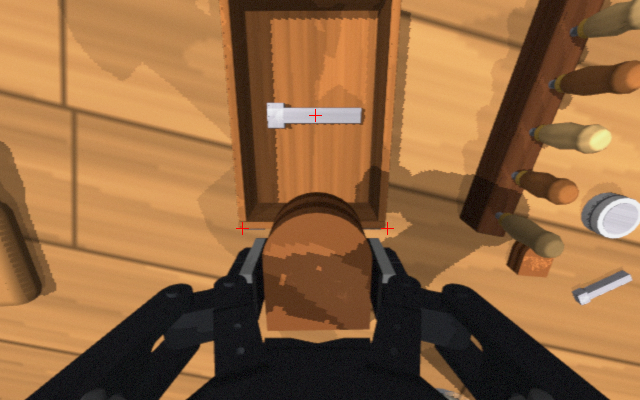

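Stamp lies in the box (centre 315,115) and the near rim matches the marks (242–387, row 228). Lowering the heel.

>>> {"op": "drive_tool", "data": {"steps": [[[0.01,0.01,-0.4],0],[[0.01,0.01,-0.7],0],[[0.01,0.01,-0.95],0],[[0.01,0.01,-0.95],0],[[0.01,0.01,-0.95],0]]}}

```text
time_s: 14.12
position: [0.4015, 0.2734, 0.1088]
orientation: [3.139, 0.002, 0.239]
wrist_force: [0.6, 0.6, 0.4]
grip_width: 0.58
grip_force: 42.2
```

>>> {"op": "drive_tool", "data": {"steps": [[[0,0,-0.3],0],[[0,0,-0.5],0],[[0,0,-0.7],0],[[0,0,-0.91],0],[[0,0,-0.91],0],[[0,0,-0.91],0]]}}

```text
time_s: 14.62
position: [0.4023, 0.2753, 0.0195]
orientation: [-3.141, -0.001, 0.241]
wrist_force: [-0.9, 0.3, -0.9]
grip_width: 0.58
grip_force: 42.3
```

>>> {"op": "drive_tool", "data": {"steps": [[[0,0,0],0],[[0,0,0],0],[[0,0,0],0],[[0,0,0],0]], "jaw": 0.7}}

```text
time_s: 14.95
position: [0.4018, 0.2755, 0.0196]
orientation: [-3.14, -0.002, 0.241]
wrist_force: [-0.4, 0.6, -0.1]
grip_width: 0.7
grip_force: 0.0
```

>>> {"op": "drive_tool", "data": {"steps": [[[0,0,0.3],0],[[0,0,0.6],0],[[0,0,0.9],0],[[0,0,0.9],0]]}}

```text
time_s: 15.28
position: [0.4041, 0.2779, 0.1145]
orientation: [-3.135, -0.011, 0.242]
wrist_force: [1.1, 1.0, 0.3]
grip_width: 0.699
grip_force: 0.0
```

>>> {"op": "drive_tool", "data": {"steps": [[[0,0,0.4],0],[[0,0,0.8],0],[[0,0,0.95],0],[[0,0,0.95],0]]}}

```text
time_s: 15.62
position: [0.4031, 0.2768, 0.2085]
orientation: [-3.135, -0.009, 0.241]
wrist_force: [0.3, 0.6, -0.3]
grip_width: 0.702
grip_force: 0.0
```

>>> {"op": "drive_tool", "data": {"steps": [[[0.08,-0.92,0],0],[[0.08,-0.92,0],0],[[0.08,-0.92,0],0],[[0.08,-0.92,0],0]]}}

```text
time_s: 15.95
position: [0.4084, 0.1802, 0.2027]
orientation: [3.141, 0.002, 0.237]
wrist_force: [0.4, 0.3, -0.5]
grip_width: 0.699
grip_force: 0.0
```

>>> {"op": "drive_tool", "data": {"steps": [[[0.08,-0.92,0],0],[[0.08,-0.92,0],0],[[0.08,-0.92,0],0],[[0.08,-0.92,0],0]]}}

```text
time_s: 16.28
position: [0.417, 0.0893, 0.2028]
orientation: [3.141, 0.001, 0.237]
wrist_force: [-0.0, 1.3, 0.5]
grip_width: 0.702
grip_force: 0.0
```

>>> {"op": "drive_tool", "data": {"steps": [[[0.08,-0.92,0],0],[[0.08,-0.92,0],0],[[0.08,-0.92,0],0],[[0.08,-0.92,0],0]]}}

```text
time_s: 16.62
position: [0.4256, -0.002, 0.2029]
orientation: [3.142, 0.0, 0.238]
wrist_force: [-0.2, -0.2, 0.0]
grip_width: 0.702
grip_force: 0.0
```

>>> {"op": "drive_tool", "data": {"steps": [[[0.08,-0.9,0],0],[[0.08,-0.9,0],0],[[0.08,-0.9,0],0],[[0.08,-0.9,0],0],[[0.08,-0.9,0],0],[[0.08,-0.9,0],0]], "jaw": 0.95}}

```text
time_s: 17.12
position: [0.4336, -0.0897, 0.2032]
orientation: [-3.141, -0.0, 0.243]
wrist_force: [-0.4, 0.8, -0.6]
grip_width: 0.947
grip_force: 0.0
```

>>> {"op": "drive_tool", "data": {"steps": [[[0,-0.01,-0.4],0],[[0,-0.01,-0.8],0],[[0,-0.01,-1],0],[[0,-0.01,-1],0]]}}

```text
time_s: 17.45
position: [0.4299, -0.0909, 0.0994]
orientation: [-3.14, 0.01, 0.242]
wrist_force: [-0.1, 1.1, 0.1]
grip_width: 0.951
grip_force: 0.0
```

>>> {"op": "drive_tool", "data": {"steps": [[[0,0,-0.3],0],[[0,0,-0.6],0],[[0,0,-0.8],0],[[0,0,-1],0],[[0,0,-1],0],[[0,0,-1],0]]}}

```text
time_s: 17.95
position: [0.4342, -0.0913, 0.0039]
orientation: [3.141, -0.0, 0.243]
wrist_force: [-0.1, 0.2, 0.6]
grip_width: 0.954
grip_force: 0.0
```

>>> {"op": "drive_tool", "data": {"steps": [[[0,0,0],0],[[0,0,0],0],[[0,0,0],0],[[0,0,0],0],[[0,0,0],0],[[0,0,0],0],[[0,0,0],0],[[0,0,0],0]], "jaw": 0, "squeeze": 40}}

```text
time_s: 18.62
position: [0.4347, -0.0917, 0.0053]
orientation: [3.141, -0.004, 0.241]
wrist_force: [-1.1, 3.4, 7.6]
grip_width: 0.593
grip_force: 40.4
```

>>> {"op": "drive_tool", "data": {"steps": [[[0,0,0.3],0],[[0,0,0.6],0],[[0,0,0.9],0],[[0,0,1],0],[[0,0,1],0]]}}

```text
time_s: 19.03
position: [0.4356, -0.0919, 0.1072]
orientation: [3.14, -0.009, 0.241]
wrist_force: [0.0, -0.6, -1.5]
grip_width: 0.593
grip_force: 42.4
```

>>> {"op": "drive_tool", "data": {"steps": [[[0,0,0.3],0],[[0,0,0.6],0],[[0,0,0.9],0],[[0,0,1],0],[[0,0,1],0]]}}

```text
time_s: 19.45
position: [0.4345, -0.0921, 0.2056]
orientation: [3.141, -0.006, 0.241]
wrist_force: [0.4, -0.4, -1.1]
grip_width: 0.595
grip_force: 42.4
```

>>> {"op": "drive_tool", "data": {"steps": [[[0.1,0.4,0],0],[[0.22,0.99,0],0],[[0.22,0.99,0],0],[[0.22,0.99,0],0],[[0.22,0.99,0],0]]}}

```text
time_s: 19.87
position: [0.4541, 0.0074, 0.2013]
orientation: [-3.141, 0.004, 0.242]
wrist_force: [0.5, -0.3, -1.1]
grip_width: 0.596
grip_force: 42.5
```

>>> {"op": "drive_tool", "data": {"steps": [[[0.22,0.99,0],0],[[0.22,0.99,0],0],[[0.22,0.99,0],0],[[0.22,0.99,0],0]]}}

```text
time_s: 20.2
position: [0.4776, 0.1076, 0.2019]
orientation: [3.141, 0.001, 0.243]
wrist_force: [0.0, -0.5, -0.3]
grip_width: 0.594
grip_force: 42.5
```

>>> {"op": "drive_tool", "data": {"steps": [[[0.22,0.99,0],0],[[0.22,0.99,0],0],[[0.22,0.99,0],0],[[0.22,0.99,0],0]]}}

```text
time_s: 20.53
position: [0.4998, 0.2065, 0.2018]
orientation: [3.141, 0.001, 0.242]
wrist_force: [-0.2, 0.1, -0.1]
grip_width: 0.594
grip_force: 42.5
```

>>> {"op": "drive_tool", "data": {"steps": [[[0.15,0.5,0],0],[[0.22,0.99,0],0],[[0.22,0.99,0],0],[[0.22,0.99,0],0],[[0.22,0.99,0],0],[[0.22,0.99,0],0]]}}

```text
time_s: 21.03
position: [0.5207, 0.3017, 0.2025]
orientation: [3.14, 0.002, 0.239]
wrist_force: [-0.0, -0.1, -0.1]
grip_width: 0.591
grip_force: 42.5
```

>>> {"op": "drive_tool", "data": {"steps": [[[0.01,0.02,-0.4],0],[[0.01,0.02,-0.7],0],[[0.01,0.02,-0.95],0],[[0.01,0.02,-0.95],0],[[0.01,0.02,-0.95],0]]}}

```text
time_s: 21.45
position: [0.5219, 0.3037, 0.1078]
orientation: [3.139, 0.003, 0.239]
wrist_force: [-0.6, 0.4, -0.1]
grip_width: 0.59
grip_force: 42.5
```

>>> {"op": "drive_tool", "data": {"steps": [[[0,0,-0.3],0],[[0,0,-0.5],0],[[0,0,-0.7],0],[[0,0,-0.91],0],[[0,0,-0.91],0],[[0,0,-0.91],0]]}}

```text
time_s: 21.95
position: [0.5231, 0.3059, 0.0188]
orientation: [-3.141, -0.001, 0.241]
wrist_force: [-0.2, 0.7, 0.4]
grip_width: 0.59
grip_force: 42.5
```

>>> {"op": "drive_tool", "data": {"steps": [[[0,0,0],0],[[0,0,0],0],[[0,0,0],0],[[0,0,0],0]], "jaw": 0.7}}

```text
time_s: 22.28
position: [0.5229, 0.3064, 0.0189]
orientation: [-3.14, -0.002, 0.241]
wrist_force: [0.1, 0.6, -0.4]
grip_width: 0.701
grip_force: 0.0
```

>>> {"op": "drive_tool", "data": {"steps": [[[0,0,0.3],0],[[0,0,0.6],0],[[0,0,0.9],0],[[0,0,0.9],0]]}}

```text
time_s: 22.62
position: [0.5257, 0.3086, 0.1149]
orientation: [-3.136, -0.013, 0.242]
wrist_force: [1.5, 0.4, 1.0]
grip_width: 0.699
grip_force: 0.0
```

>>> {"op": "drive_tool", "data": {"steps": [[[0,0,0.4],0],[[0,0,0.8],0],[[0,0,0.95],0],[[0,0,0.95],0]]}}

```text
time_s: 22.95
position: [0.5245, 0.3075, 0.2086]
orientation: [-3.137, -0.011, 0.241]
wrist_force: [0.4, 0.5, 0.4]
grip_width: 0.699
grip_force: 0.0
```

>>> {"op": "drive_tool", "data": {"steps": [[[0.03,-0.99,0],0],[[0.03,-0.99,0],0],[[0.03,-0.99,0],0],[[0.03,-0.99,0],0]]}}

```text
time_s: 23.28
position: [0.5245, 0.2035, 0.202]
orientation: [3.141, 0.002, 0.237]
wrist_force: [0.6, -0.1, 0.5]
grip_width: 0.704
grip_force: 0.0
```

>>> {"op": "drive_tool", "data": {"steps": [[[0.03,-0.99,0],0],[[0.03,-0.99,0],0],[[0.03,-0.99,0],0],[[0.03,-0.99,0],0]]}}

```text
time_s: 23.62
position: [0.5278, 0.1055, 0.202]
orientation: [3.141, 0.001, 0.237]
wrist_force: [0.2, 0.5, -0.0]
grip_width: 0.695
grip_force: 0.0
```

>>> {"op": "drive_tool", "data": {"steps": [[[0.03,-0.99,0],0],[[0.03,-0.99,0],0],[[0.03,-0.99,0],0],[[0.03,-0.99,0],0]]}}

```text
time_s: 23.95
position: [0.5313, 0.0073, 0.2019]
orientation: [3.142, 0.001, 0.238]
wrist_force: [0.5, 0.4, 0.4]
grip_width: 0.7
grip_force: 0.0
```

>>> {"op": "drive_tool", "data": {"steps": [[[0.03,-0.99,0],0],[[0.03,-0.99,0],0],[[0.03,-0.99,0],0],[[0.03,-0.99,0],0]]}}

```text
time_s: 24.28
position: [0.5348, -0.0913, 0.2018]
orientation: [3.142, 0.0, 0.238]
wrist_force: [0.8, 0.0, -0.2]
grip_width: 0.699
grip_force: 0.0
```

>>> {"op": "drive_tool", "data": {"steps": [[[0.03,-0.99,0],0],[[0.03,-0.99,0],0],[[0.03,-0.99,0],0],[[0.03,-0.99,0],0]]}}

```text
time_s: 24.62
position: [0.5381, -0.19, 0.2017]
orientation: [3.142, 0.0, 0.238]
wrist_force: [1.0, 0.1, -0.4]
grip_width: 0.702
grip_force: 0.0
```

>>> {"op": "drive_tool", "data": {"steps": [[[0.03,-0.96,0],0],[[0.03,-0.96,0],0],[[0.03,-0.96,0],0],[[0.03,-0.96,0],0],[[0.03,-0.96,0],0],[[0.03,-0.96,0],0],[[0.03,-0.96,0],0]]}}

```text
time_s: 25.2
position: [0.5407, -0.2832, 0.2024]
orientation: [-3.141, -0.0, 0.243]
wrist_force: [0.5, 0.5, 1.2]
grip_width: 0.703
grip_force: 0.0
```

```bash
python3 - <<'E'
from h import *
from rig import *
def B(x,y,z,o=(.5405,-.287),a=np.radians(13.8)):
    c,s=np.cos(a),np.sin(a);return (o[0]+c*x-s*y,o[1]+s*x+c*y,z)
im=wrist(0);cv2.imwrite("pics/raw3.png",im)
mark(im,[B(-.11,-.075,.01),B(-.11,.075,.01),B(.11,.075,.01),B(.11,-.075,.01),B(.05,.011,.044),B(-.05,.011,.044),B(.05,-.011,.044),B(-.05,-.011,.044)],"w3.png")
t=camera("top")["frame"][...,::-1]
b=cv2.resize(t[170:310,115:225],(220,280))
im2=cv2.resize(im,None,fx=.9,fy=.9)
can=np.zeros((400,640+160,3),np.uint8);can[:,:640]=im;can[:280,640:]=cv2.resize(t[175:310,118:225],(160,280),interpolation=cv2.INTER_AREA)
cv2.imwrite("pics/w3.png",can)
E
```

```text
(np.float64(0.4515652385283336), np.float64(-0.3860737513268666), 0.01) [377.5 255.7]
(np.float64(0.41578521989154643), np.float64(-0.24040360934042118), 0.01) [260.9 255.4]
(np.float64(0.6294347614716664), np.float64(-0.18792624867313337), 0.01) [249.9  70.5]
(np.float64(0.6652147801084536), np.float64(-0.3335963906595788), 0.01) [390.7  70.9]
(np.float64(0.5864328459621174), np.float64(-0.2643908500420649), 0.044) [309.5 130.8]
(np.float64(0.4893194179711538), np.float64(-0.28824419579992305), 0.044) [309.9 222.4]
(np.float64(0.5916805820288461), np.float64(-0.2857558042000769), 0.044) [331.2 130.9]
(np.float64(0.4945671540378826), np.float64(-0.30960914995793504), 0.044) [329.6 222.4]
```

View pics/w3.png

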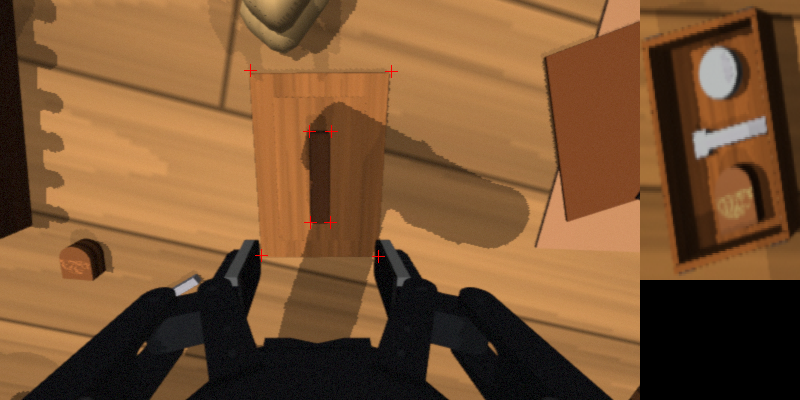

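The marks coincide with the lid and handle corners (handle 310–330 × 131–222). The inset shows tin, stamp and heel all in the box. Gripping the lid.

>>> {"op": "drive_tool", "data": {"steps": [[[0,-0.04,-0.4],0],[[0,-0.04,-0.8],0],[[0,-0.04,-0.95],0],[[0,-0.04,-0.95],0],[[0,-0.04,-0.95],0]], "jaw": 0.6}}

```text
time_s: 25.72
position: [0.5404, -0.2888, 0.1072]
orientation: [3.142, 0.001, 0.242]
wrist_force: [0.8, 0.3, 0.5]
grip_width: 0.601
grip_force: 0.0
```

>>> {"op": "drive_tool", "data": {"steps": [[[0,0,-0.3],0],[[0,0,-0.5],0],[[0,0,-0.7],0],[[0,0,-0.87],0],[[0,0,-0.87],0],[[0,0,-0.87],0],[[0,0,-0.87],0]]}}

```text
time_s: 26.3
position: [0.5422, -0.2896, 0.0229]
orientation: [3.139, -0.004, 0.242]
wrist_force: [0.9, 0.0, -0.6]
grip_width: 0.599
grip_force: 0.0
```

>>> {"op": "drive_tool", "data": {"steps": [[[0,0,0],0],[[0,0,0],0],[[0,0,0],0],[[0,0,0],0],[[0,0,0],0],[[0,0,0],0],[[0,0,0],0],[[0,0,0],0]], "jaw": 0, "squeeze": 90}}

```text
time_s: 26.97
position: [0.541, -0.2892, 0.0222]
orientation: [3.14, -0.002, 0.241]
wrist_force: [-0.8, 2.2, 6.1]
grip_width: 0.24
grip_force: 89.5
```

>>> {"op": "drive_tool", "data": {"steps": [[[0,0,0.15],0],[[0,0,0.35],0],[[0,0,0.6],0],[[0,0,0.8],0],[[0,0,1],0],[[0,0,1],0]]}}

```text
time_s: 27.47
position: [0.5426, -0.2901, 0.125]
orientation: [3.137, -0.007, 0.241]
wrist_force: [0.4, -0.6, -1.8]
grip_width: 0.235
grip_force: 88.6
```

>>> {"op": "drive_tool", "data": {"steps": [[[0,0,0.25],0],[[0,0,0.5],0],[[0,0,0.7],0],[[0,0,0.85],0],[[0,0,0.85],0],[[0,0,0.85],0]]}}

```text
time_s: 27.97
position: [0.5399, -0.2888, 0.2044]
orientation: [-3.141, -0.0, 0.24]
wrist_force: [-1.2, 0.6, -3.5]
grip_width: 0.236
grip_force: 88.6
```

```bash
python3 - <<'E'
from h import *
from rig import *
o=get_obs();print(o["position"],o["orientation"],o["wrist_force"],o["ft_torque"])
im=wrist(0);c=camera("scene")["frame"][...,::-1]
can=np.zeros((400,800,3),np.uint8);can[:,:480]=cv2.resize(im,(480,300))[:,:].repeat(1,0) if 0 else np.pad(cv2.resize(im,(480,300)),((0,100),(0,0),(0,0)))
can[:,480:]=cv2.resize(c[100:300,100:260],(320,400));cv2.imwrite("pics/w4.png",can)
E
```

```text
[ 0.53988865 -0.28881808  0.20441292] [-3.14057406e+00 -8.88687111e-05  2.40099503e-01] [-1.15876294  0.59863933 -3.47355134] [ 0.0120168   0.03019145 -0.03556751]
```

View pics/w4.png

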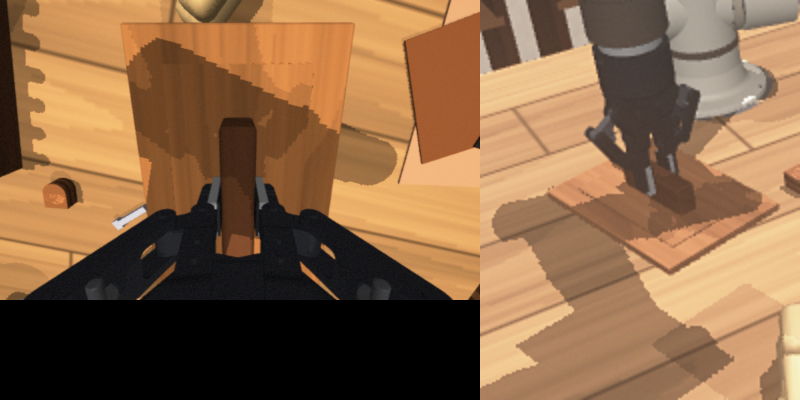

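The lid is held level with the handle between the pads, clear of the bench. Carrying it over the rack.

>>> {"op": "drive_tool", "data": {"steps": [[[-0.03,0.2,0],0],[[-0.06,0.45,0],0],[[-0.1,0.7,0],0],[[-0.13,0.96,0],0]]}}

```text
time_s: 28.4
position: [0.5258, -0.1922, 0.2029]
orientation: [-3.14, 0.004, 0.239]
wrist_force: [0.9, -0.8, -2.3]
grip_width: 0.237
grip_force: 88.8
```

>>> {"op": "drive_tool", "data": {"steps": [[[-0.03,0.25,0],0],[[-0.06,0.5,0],0],[[-0.1,0.75,0],0],[[-0.13,0.96,0],0]]}}

```text
time_s: 28.73
position: [0.5128, -0.0957, 0.2033]
orientation: [-3.14, 0.004, 0.241]
wrist_force: [0.7, 0.1, -2.9]
grip_width: 0.237
grip_force: 88.8
```

>>> {"op": "drive_tool", "data": {"steps": [[[-0.03,0.25,0],0],[[-0.06,0.5,0],0],[[-0.1,0.75,0],0],[[-0.13,0.96,0],0]]}}

```text
time_s: 29.07
position: [0.4998, 0.0001, 0.2034]
orientation: [-3.141, 0.003, 0.241]
wrist_force: [0.7, -0.1, -2.5]
grip_width: 0.23
grip_force: 88.8
```

>>> {"op": "drive_tool", "data": {"steps": [[[-0.03,0.25,0],0],[[-0.06,0.5,0],0],[[-0.1,0.75,0],0],[[-0.13,0.96,0],0]]}}

```text
time_s: 29.4
position: [0.4869, 0.0959, 0.2035]
orientation: [3.141, 0.003, 0.241]
wrist_force: [0.2, -0.4, -2.8]
grip_width: 0.239
grip_force: 88.8
```

>>> {"op": "drive_tool", "data": {"steps": [[[-0.03,0.25,0],0],[[-0.06,0.5,0],0],[[-0.1,0.75,0],0],[[-0.13,0.96,0],0]]}}

```text
time_s: 29.73
position: [0.474, 0.1919, 0.2034]
orientation: [3.141, 0.003, 0.241]
wrist_force: [0.6, 0.7, -2.7]
grip_width: 0.235
grip_force: 88.8
```

>>> {"op": "drive_tool", "data": {"steps": [[[-0.03,0.25,0],0],[[-0.06,0.5,0],0],[[-0.1,0.75,0],0],[[-0.13,0.96,0],0],[[-0.13,0.96,0],0],[[-0.13,0.96,0],0],[[-0.13,0.96,0],0],[[-0.13,0.96,0],0]]}}

```text
time_s: 30.4
position: [0.4619, 0.2858, 0.2044]
orientation: [3.141, 0.002, 0.24]
wrist_force: [-0.2, 0.1, -2.9]
grip_width: 0.236
grip_force: 88.8
```

>>> {"op": "drive_tool", "data": {"steps": [[[0,0.02,-0.15],0],[[0,0.02,-0.3],0],[[0,0.02,-0.45],0],[[0,0.02,-0.6],0],[[0,0.02,-0.7],0],[[0,0.02,-0.75],0],[[0,0.02,-0.8],0],[[0,0.02,-0.8],0],[[0,0.02,-0.8],0],[[0,0.02,-0.8],0]]}}

```text
time_s: 31.23
position: [0.4627, 0.2892, 0.1261]
orientation: [-3.141, -0.002, 0.241]
wrist_force: [-0.4, -0.6, -3.4]
grip_width: 0.236
grip_force: 88.9
```

```bash
python3 - <<'E'
from h import *
from rig import *
c=camera("scene");np.savez("scene.npz",**c);im=np.ascontiguousarray(c["frame"][...,::-1])
t=camera("top");np.savez("top.npz",**t);ti=np.ascontiguousarray(t["frame"][...,::-1])
o=get_obs();print(o["position"],o["orientation"])
a=cv2.resize(im[100:220,300:440],None,fx=3,fy=3,interpolation=cv2.INTER_CUBIC)
b=cv2.resize(ti[165:315,110:235],None,fx=3,fy=3,interpolation=cv2.INTER_CUBIC)
can=np.zeros((450,800,3),np.uint8);can[:360,:420]=a;can[:,425:800]=b
cv2.imwrite("pics/f1.png",can)
E
```

```text
[0.46255902 0.28919417 0.12606682] [-3.14081788e+00 -1.34969149e-03  2.40834034e-01]
```

View pics/f1.png

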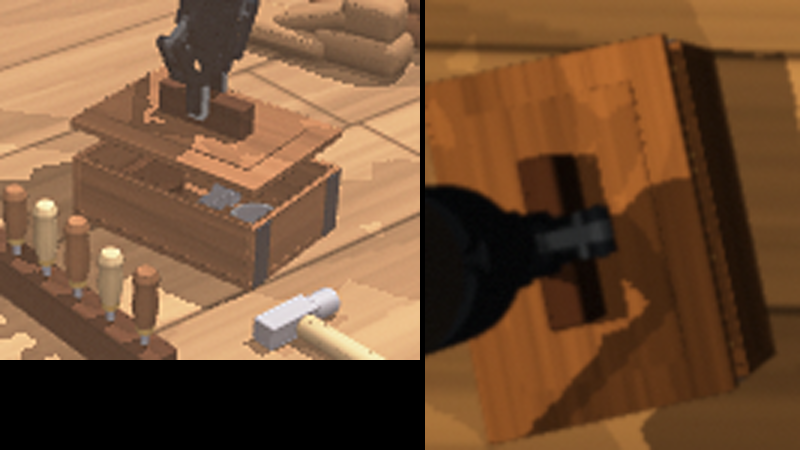

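```bash
python3 - <<'E'
from h import *
P=[px2w(110+(x-425)/3,165+y/3,.114) for x,y in[(662,35),(735,385),(490,442)]]
print(np.round(P,4),"centre",((P[0]+P[2])/2).round(4),np.linalg.norm(P[0]-P[1]),np.linalg.norm(P[1]-P[2]),np.degrees(np.arctan2(*(P[0]-P[1])[1::-1])))
S=lambda x,y,z:px2w(300+x/3,100+y/3,z,"scene")
for z in(.114,.104):
  for p in [(72,122),(343,128),(255,180)] if z==.114 else [(260,190)]: print("scene lid",z,S(*p,z).round(3))
for p in [(75,160),(341,168),(262,240)]: print("scene box",S(*p,.07).round(3))
a=np.radians(13.8);c,s=np.cos(a),np.sin(a)
for x,y in[(-.11,-.075),(.11,.075),(.11,-.075)]: print("model",round(.4614+c*x-s*y,3),round(.289+s*x+c*y,3))
E
```

```text
[[0.5845 0.2409 0.114 ]
 [0.3762 0.189  0.114 ]
 [0.3394 0.3328 0.114 ]] centre [0.4619 0.2868 0.114 ] 0.21469168368688807 0.14845016091785476 13.997387270908114
scene lid 0.114 [0.39  0.186 0.114]
scene lid 0.114 [0.558 0.385 0.114]
scene lid 0.114 [0.581 0.253 0.114]
scene lid 0.104 [0.585 0.256 0.104]
scene box [0.389 0.19  0.07 ]
scene box [0.559 0.387 0.07 ]
scene box [0.611 0.238 0.07 ]
model 0.372 0.19
model 0.55 0.388
model 0.586 0.242
```

Lid is centred within about 3 mm and square. I'll nudge y by +2 mm, then lower it the last 20 mm.

>>> {"op": "drive_tool", "data": {"steps": [[[-0.01,0.02,-0.03],0],[[-0.01,0.02,-0.07],0],[[-0.01,0.02,-0.11],0],[[-0.01,0.02,-0.15],0],[[-0.01,0.02,-0.18],0],[[-0.01,0.02,-0.19],0],[[-0.01,0.02,-0.19],0],[[-0.01,0.02,-0.19],0],[[-0.01,0.02,-0.19],0],[[-0.01,0.02,-0.19],0],[[-0.01,0.02,-0.19],0],[[-0.01,0.02,-0.19],0]]}}

```text
time_s: 32.33
position: [0.4613, 0.2909, 0.1065]
orientation: [-3.141, -0.0, 0.241]
wrist_force: [-0.4, -0.4, -3.5]
grip_width: 0.236
grip_force: 88.9
```

```bash
python3 - <<'E'
from h import *
from rig import *
c=camera("scene");cv2.imwrite("pics/f2.png",cv2.resize(c["frame"][100:220,300:440,::-1],None,fx=4,fy=4,interpolation=cv2.INTER_CUBIC))
o=get_obs();print(o["position"],o["orientation"],o["joint_vel"],o["grip_force"])
E
```

```text
[0.46126746 0.29085494 0.10644733] [-3.14144434e+00 -2.11227125e-04  2.40607330e-01] [-0.00030251  0.0008288  -0.00085984 -0.00175313 -0.00081126  0.0001279 ] 88.86385560035706
```

View pics/f2.png

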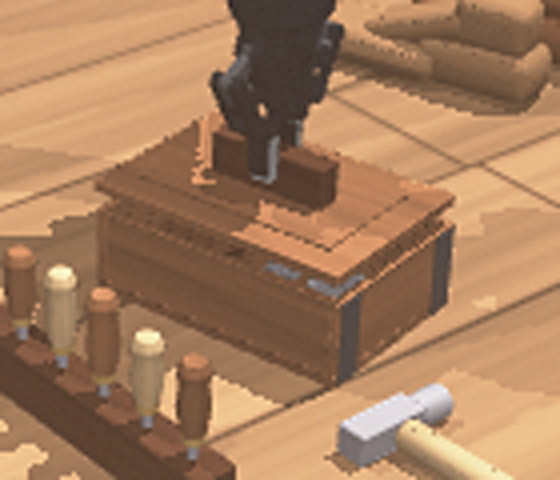

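The lid hovers level and square with a visible gap all round: its edge is at (97–455, 185–275), with the rim just below. The arm is still, so I'm handing in.

```bash
python3 -c "
from rig import job_done;print(job_done())"
```

```text
the job is handed in; nothing more can be done
None
```

The job is handed in: heel, tin and stamp are in the box, and the gripper is holding the lid level about 14 mm above the rim, centred to within about 3 mm; no verdict came back.

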